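# Hang the ear defenders on the organiser's pull-out rod

## Task

Put the ear defenders away: pull the hanging rod of the plywood organiser all the way out by its black knob, then hang the red ear defenders over the rod by the crown of their headband, between the knob and the organiser, with one cup on each side of the rod, and let go so that they hang there at rest. Leave the bottles, the toothpick tin and the tape roll where they are.

Things in the scene. Friction and masses are not known exactly. Their poses are not given: they have to be found in the camera images.
- ear_defenders: red and black ear defenders, 240 g, standing on their cups: 170 mm high, 178 across, 64 deep. Origin: centre of the underside; y from cup to cup, x along the band's width. Cups: |y| = 45 to 89, z = 0 to 85 mm (90 mm free between them), joined by a stiff arched band 30 mm wide. Its crown is 20 mm thick (6 band, 14 grey padding) with flat edges: pinch it from above across the 30 mm.
- band_top (a point): middle of the crown of the headband, on its upper face, 170 mm above the feet of the cups, which stand on the 3 mm green cutting mat; a fixed lamp (white round base, neck up to 165 mm and more) stands just behind
- band_crown (a point): middle of the crown on the underside of its padding, 19.5 mm below band_top: the spot that rests on the rod; axes as the ear defenders'
- organiser: plywood bench organiser with paint jars, fixed, 146 mm deep (x), 176 mm wide (y), 224 mm high; origin: centre of its underside; its open front looks along its -x. The hanging rod comes out of its side panel at y = -85 mm, at height 200 mm, and slides along its -y.
- hanger_rod (a joint): how far the steel rod is pulled out, m: 0 = home, 0.110 = fully out at its stop; it stays where it is left (about 4 N of friction)
- rod_knob (a point): centre of the black knob on the end of the rod (26 mm diameter at its widest, 24 mm long), 34 mm outside the side panel when the rod is home; moves with the rod; axes as the organiser's
- rod_mid (a point): point on the axis of the steel rod (14 mm diameter, top 7 mm above this point), 79 mm from rod_knob towards the organiser: when the rod is fully out it is the middle of the 130 mm of bare rod between knob and side panel; axes as the organiser's, y along the rod
- white_glue: white glue bottle with a red cone cap, 35 mm diameter, 84 mm high; origin: centre of its underside; leave alone
- blue_thinner: thinner bottle with a blue cap, 38 mm diameter, 90 mm high; origin: centre of its underside; leave alone
- toothpick_tin: small tin of toothpicks, 42 mm diameter, 66 mm high; origin: centre of its underside; leave alone
- masking_tape: roll of cream masking tape lying flat, 44 mm diameter, 30 mm high; origin: centre of its underside; leave alone

How it is judged:
On the way:
1. the rod is pulled out to its stop (at least 102 of 110 mm) (value of joint hanger_rod above 0.102 m), for 0.2 s.
At the end, for the whole second after the job is handed in: Rod out at least 98 mm; the ear defenders hang at rest (a slight sway is allowed), within 20 degrees of upright, the crown's padding on the bare rod (within 50 mm of its middle along it, 30 mm sideways), band across the rod within 23 degrees, a cup on each side (value of joint hanger_rod above 0.098 m and y of band_crown in the frame of rod_mid between -0.05 and 0.05 m and x of band_crown in the frame of rod_mid between -0.03 and 0.03 m and z of band_crown in the frame of rod_mid between 0 and 0.022 m and angle between the x axis of ear_defenders and the y axis of rod_mid, either way round below 0.4 rad and angle between ear_defenders's own z axis and vertical below 0.35 rad and contact force between ear_defenders and hanger_rod above 0.8 N and linear speed of ear_defenders below 0.06 m/s and angular speed of ear_defenders below 0.5 rad/s); the robot touches nothing.
It fails at once if the ear defenders are tipped over (more than 57 degrees) (angle between ear_defenders's own z axis and vertical above 1 rad).
It fails at once if a bottle, the tin or the tape roll is moved by more than 3 cm or a bottle or the tin is knocked over (distance of any of white_glue, blue_thinner, toothpick_tin, masking_tape from where it was at the start of the episode above 0.03 m or angle between any of white_glue, blue_thinner, toothpick_tin's own z axis and vertical above 0.6 rad).
It also fails if it takes over 66 s, if anything falls off the work surface, if the arm or the gripper's body presses on something with over 40 N, if the wrist force passes 120 N, or if a joint passes its speed limit or range.

## Robot

A 6-joint arm with a two-finger parallel gripper is mounted at the origin on a cart in front of the work surface, level with it; the furniture and walls round the work are solid. World frame = base frame: x ahead of the robot, y to its left, z up, the work surface at z = 0. Lengths are in m, angles in rad, forces in N, time in s.
With the tool pointing down it reaches from about 0.3 to 1 m from the base axis. Payload 5.1 kg.
Tool frame: the origin (TCP) lies between the finger pads; the fingertips stand tip_reach ahead of it and the grasp point (between the pads) is the TCP (tip_reach is the distance from the TCP to the fingertips, in m); y points along the fingers, x is the direction in which the jaws open and shut, and the axes are right-handed (so a half turn about y gives the same grasp; the last joint's range is limited). The gripper opens to 95 mm and grips with 3 to 60 N. Pads are 20 mm wide; open, the fingers measure 119 mm over their backs; the gripper's body (75 mm by 180 mm) begins 59 mm behind the grasp point.
Start: joints at [-1.409, 0.124, 1.65, -0, 1.367, -0.083], TCP at [0.158, -0.631, 0.234] pointing down, gripper open.
Joint ranges: [-2.61, 2.61], [-1.02, 2.33], [0.03, 2.71], [-1.35, 4.49], [0.32, 2.68], [-2.91, 2.91]. Speed limits (rad/s): [2.57, 2.57, 3.14, 3.14, 3.14, 3.14].

## Interface

Orientations are given as [roll, pitch, yaw] about the fixed x, y, z axes, in that order (R = Rz(yaw) Ry(pitch) Rx(roll)).
In Python, from rig import * gives the robot as it stands.
- The arm moves only by the tool play_rows, never from a script. Its argument "plan" is one flat list of numbers, 4 for each row, row after row: the shift along the tool's x, y, z in mm, then the turn about the tool's y in degrees. A call has 1 to 10 rows; each row is the pose to reach, as a shift and turn from the pose commanded when the call began, along the tool's axes at that moment; what a row does not reach only later rows make up. A row lasts 1/10 s, in which the tool goes at most 50 mm and 8.59 degrees, less where a joint would pass 70% of its speed; a pose out of reach is approached as far as the arm can. A call with a gripper value outside its range is refused whole. "grip" is the closure, from 0 (fully open) to 1 (shut), set as the call begins (left out, the last holds). The fingers move at their own pace and stop on an object; "force" is the grip in N (left out, the last holds). Time passes only in rows, so rows that repeat a pose let the fingers close. It gives the time, the measured TCP pose, the force and the opening at its end, in the units of the state.
- read_state(): the state, without advancing time (a new reading comes with each control period).
- grab_frame(name): name is "scene" or "top" or "wrist"; returns (picture, depth): 400x640x3 uint8, red, green, blue; 400x640 float32, m along the optical axis (not along the pixel's ray), 0 where there is no reading.
- camera_model(name): a dict with "intrinsics" (3x3 intrinsics, pixels), "position" and "rotation" of the camera in the world. Camera axes: x right, y down, z forward; pixel columns grow to the right and rows downward; lengths in m; the calibration is good to about 2 mm. A picture is of the moment at which its call begins: read the wrist's pose just before it. camera_model takes no time and is no camera call; for the wrist camera it gives the pose at the moment of the call.
- hand_in(): hands the job in, once; it reports no verdict.
The state is a dict: "time": time; "joints": joint angles; "dq": joint speeds; "effort": joint torques, N m; "ee_pos": TCP position; "tool_rot": TCP orientation; "force": force on the tool from outside, world axes, zero at the start; "ft_torque": the same for the moment, N m; "gripper_width": finger opening in m.
Only numpy, scipy, OpenCV 4.12 (cv2) and the standard library are available. Lean on these libraries where they do the work, as an engineer would, in place of code of your own. Each camera call takes 0.05 s, during which the arm holds its last target. There are 200 camera calls.

## Working session

There is one attempt and no reset: what is moved stays moved. The work goes in short steps, Python scripts to look and compute and a tool call to move; the robot and the scene stay as the last step left them, time stands still between calls to the robot, and variables do not carry over. Pictures are saved under pics/ and viewed, about 8 in all and at most 12, crops included, and the job is handed in when it is done.

Besides the shell and the picture viewer there is one more tool, called after "Emit:" as name(argument=value, ...), one argument or row to a line, values as JSON. play_rows: Moves the arm, as the interface text tells. Its arguments: {"type":"object","properties":{"plan":{"type":"array","items":{"type":"number"}},"grip":{"type":"number"},"force":{"type":"number"}},"required":["plan"]}

```bash
mkdir -p pics; ls; cat > h.py <<'E'
from rig import *
import numpy as np, cv2
def snap(n,f):
    m=camera_model(n); p,d=grab_frame(n)
    cv2.imwrite(f'pics/{f}.png',p[:,:,::-1]); np.savez(f'{f}.npz',p=p,d=d,K=m['intrinsics'],t=m['position'],R=m['rotation'])
def P(f,u,v,d=None):
    z=np.load(f+'.npz'); 
    if d is None:
        w=z['d'][v-1:v+2,u-1:u+2]; d=np.median(w[w>0]) if (w>0).any() else 0
    K=z['K']; c=np.array([(u-K[0,2])/K[0,0]*d,(v-K[1,2])/K[1,1]*d,d])
    return (z['R']@c+z['t']).round(4)
def cloud(f):
    z=np.load(f+'.npz');d=z['d'];K=z['K'];v,u=np.mgrid[:400,:640]
    c=np.stack([(u-K[0,2])/K[0,0]*d,(v-K[1,2])/K[1,1]*d,d],-1)
    return c@z['R'].T+z['t'],d>0,z['p']
E
python3 - <<'E'
from h import *
s=read_state();print(s)
snap('scene','s1');snap('top','t1')
for n in('scene','top'):print(camera_model(n))
E
```

```text
pics
{'time': 0.0, 'joints': array([-1.40859913e+00,  1.24513802e-01,  1.65163308e+00, -4.37462932e-06,
        1.36749429e+00, -8.26001533e-02]), 'dq': array([-0.00073729,  0.0005179 , -0.00050036, -0.00130253, -0.00067984,
       -0.00186124]), 'effort': array([ 4.16586317e-04, -4.17601347e+01, -3.59936070e+01,  7.74145173e-02,
        4.93447913e-02, -1.89560246e-04]), 'ee_pos': array([ 0.15740933, -0.63004764,  0.23240557]), 'tool_rot': array([-1.57063158,  0.00204188, -1.32599792]), 'force': array([ 0.26254988,  1.31546567, -1.06307825]), 'ft_torque': array([-0.00086049,  0.00307596, -0.01851971]), 'gripper_width': 0.09517679537814941}
{'intrinsics': array([[470.63472873,   0.        , 317.00827375],
       [  0.        , 470.63472873, 200.03467809],
       [  0.        ,   0.        ,   1.        ]]), 'position': array([-0.12577192,  0.56146487,  0.68692503]), 'rotation': array([-2.1024441 ,  0.02165353, -2.31335816])}
{'intrinsics': array([[404.99531451,   0.        , 318.41608443],
       [  0.        , 404.99531451, 191.00774819],
       [  0.        ,   0.        ,   1.        ]]), 'position': array([ 0.40168412, -0.0417897 ,  0.96754682]), 'rotation': array([-2.95718223,  0.02744808, -1.5788934 ])}
```

View pics/s1.png

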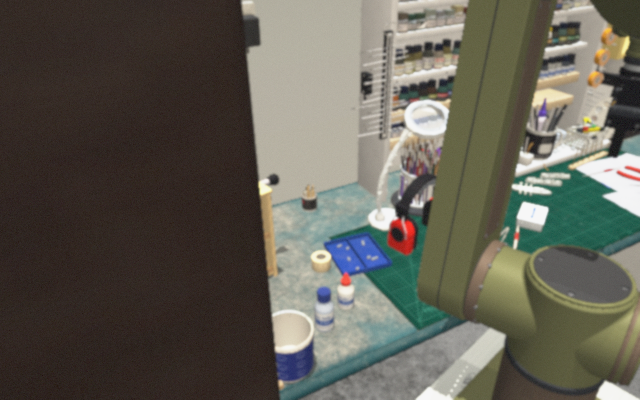

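View pics/t1.png

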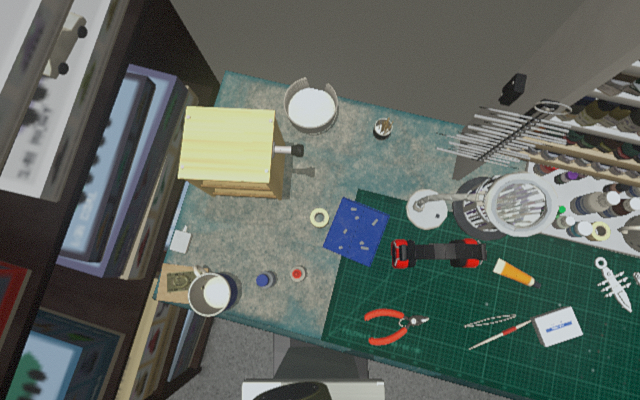

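The top view shows the knob at about (296,150), the ear defenders' crown at (437,251) with cups at (402,253) and (470,253), the lamp base at (427,208), the tape at (319,217), the blue bottle at (264,280), the glue at (298,273) and the tin at (383,127). The scene camera is mostly blocked.

```bash
sed -i "s/R=m\['rotation'\]/R=Rot.from_euler('xyz',m['rotation']).as_matrix()/; 2a from scipy.spatial.transform import Rotation as Rot" h.py
python3 - <<'E'
from h import *
X,ok,p=cloud('t1')
for n,(u,v) in dict(knob=(297,150),rod=(283,152),crown=(437,251),cupL=(402,253),cupR=(470,253),lamp=(427,208),tape=(319,210),blue=(264,280),glue=(298,273),tin=(383,127),roofTL=(188,112),roofTR=(272,113),roofBL=(183,180),roofBR=(271,180),lampring=(490,200)).items(): print(n,P('t1',u,v))
def box(lo,hi):
    return ok&np.all((X>lo)&(X<hi),-1)
# knob
pr=p.astype(int)
m=np.zeros_like(ok);m[138:162,286:310]=1
dark=(pr.max(-1)<70)&m&(X[...,2]>.15)&ok
q=X[dark];print('knob',len(q),q.min(0),q.max(0),np.median(q,0))
# organiser roof
m=np.zeros_like(ok);m[90:200,170:290]=1
r=m&ok&(X[...,2]>.21)&(X[...,2]<.235)
v,u=np.nonzero(r);print('roof rect',cv2.minAreaRect(np.float32(X[r][:,:2])))
m=np.zeros_like(ok);m[235:272,388:488]=1
r=m&ok&(X[...,2]>.15)&(X[...,2]<.19);q=X[r];print('crown',len(q),q.min(0),q.max(0),cv2.minAreaRect(np.float32(q[:,:2])))
r=m&ok&(X[...,2]>.05);q=X[r];print('ear',q.min(0),q.max(0),cv2.minAreaRect(np.float32(q[:,:2])))
for y in np.arange(-.32,-.1,.02):
    s=q[abs(q[:,1]-y)<.006]
    if len(s):print(y.round(2),np.percentile(s,[3,97],axis=0).round(3).tolist())
E
```

```text
Traceback (most recent call last):
  File "h.py", line 16, in cloud
    return c@z['R'].T+z['t'],d>0,z['p']
           ~~~~~~~~~~^~~~~~~
ValueError: operands could not be broadcast together with shapes (400,640) (3,)
```

```bash
python3 - <<'E'
from h import *
for f in('s1','t1'):
    z=dict(np.load(f+'.npz'));z['R']=Rot.from_euler('xyz',z['R']).as_matrix();np.savez(f+'.npz',**z)
X,ok,p=cloud('t1')
for n,(u,v) in dict(knob=(297,150),rod=(283,152),crown=(437,251),cupL=(402,253),cupR=(470,253),lamp=(427,208),tape=(319,210),blue=(264,280),glue=(298,273),tin=(383,127),roofTL=(188,112),roofTR=(272,113),roofBL=(183,180),roofBR=(271,180),lampring=(490,200)).items(): print(n,P('t1',u,v))
pr=p.astype(int)
m=np.zeros_like(ok);m[138:162,286:310]=1
dark=(pr.max(-1)<70)&m&(X[...,2]>.15)&ok
q=X[dark];print('knob',len(q),q.min(0),q.max(0),np.median(q,0))
m=np.zeros_like(ok);m[90:200,170:290]=1
r=m&ok&(X[...,2]>.21)&(X[...,2]<.235)
print('roof rect',cv2.minAreaRect(np.float32(X[r][:,:2])))
m=np.zeros_like(ok);m[235:272,388:488]=1
r=m&ok&(X[...,2]>.15)&(X[...,2]<.19);q=X[r];print('crown',len(q),q.min(0),q.max(0),cv2.minAreaRect(np.float32(q[:,:2])))
r=m&ok&(X[...,2]>.05);q=X[r];print('ear',q.min(0),q.max(0),cv2.minAreaRect(np.float32(q[:,:2])))
for y in np.arange(-.38,-.1,.02):
    s=q[abs(q[:,1]-y)<.006]
    if len(s):print(y.round(2),np.percentile(s,[3,97],axis=0).round(3).tolist())
E
```

```text
knob [0.6244 0.0187 0.2114]
rod [0.6231 0.0468 0.2035]
crown [ 0.4296 -0.2497  0.1698]
cupL [ 0.4276 -0.1893  0.1291]
cupR [ 0.4254 -0.3155  0.1612]
lamp [ 0.5356 -0.273   0.0141]
tape [ 0.5318 -0.0184  0.0291]
blue [0.3747 0.0983 0.0897]
glue [0.3885 0.0269 0.0763]
tin [ 0.727  -0.1728  0.0445]
roofTL [0.7014 0.2316 0.2238]
roofTR [0.6962 0.0666 0.2237]
roofBL [ 0.6151  0.3183 -0.0028]
roofBR [0.5719 0.0728 0.1821]
lampring [ 0.5131 -0.3217  0.2648]
knob 106 [0.61425961 0.00896894 0.20078387] [0.63633851 0.03080433 0.21431554] [0.6234353  0.01888739 0.2093869 ]
roof rect ((0.6354355216026306, 0.1532280594110489), (0.17759130895137787, 0.14695550501346588), 86.29145812988281)
crown 931 [ 0.41384531 -0.33270273  0.15001156] [ 0.44354464 -0.21291428  0.17798275] ((0.42869147658348083, -0.2728075385093689), (0.11982579529285431, 0.029530921950936317), 89.85224914550781)
ear [ 0.39724897 -0.36529766  0.05009921] [ 0.45934063 -0.18112202  0.17798275] ((0.42830002307891846, -0.2732425034046173), (0.06133431941270828, 0.18433593213558197), 0.3188275396823883)
-0.36 [[0.401, -0.365, 0.069], [0.454, -0.355, 0.131]]
-0.34 [[0.398, -0.345, 0.058], [0.458, -0.335, 0.148]]
-0.32 [[0.401, -0.325, 0.053], [0.456, -0.315, 0.163]]
-0.3 [[0.414, -0.305, 0.166], [0.443, -0.294, 0.172]]
-0.28 [[0.414, -0.285, 0.17], [0.443, -0.274, 0.176]]
-0.26 [[0.414, -0.266, 0.17], [0.443, -0.254, 0.176]]
-0.24 [[0.414, -0.245, 0.162], [0.443, -0.234, 0.17]]
-0.22 [[0.401, -0.225, 0.066], [0.455, -0.214, 0.159]]
-0.2 [[0.399, -0.206, 0.066], [0.455, -0.195, 0.139]]
-0.18 [[0.403, -0.186, 0.051], [0.451, -0.182, 0.101]]
```

```bash
python3 - <<'E'
from h import *
import rig
print([n for n in dir(rig) if not n.startswith('_')], getattr(rig,'tip_reach',None))
for f in('t1','s1'):
    X,ok,p=cloud(f)
    print(f)
    for lo in np.arange(.1,.46,.03):
        m=ok&(X[...,2]>lo)&(X[...,2]<lo+.03)&(X[...,0]>.46)&(X[...,0]<.75)&(X[...,1]>-.42)&(X[...,1]<-.1)
        if m.sum()>3: q=X[m];print(lo.round(2),m.sum(),'x',np.percentile(q[:,0],[1,99]).round(3),'y',np.percentile(q[:,1],[1,99]).round(3))
E
```

```text
['Unreachable', 'camera_model', 'grab_frame', 'hand_in', 'read_state', 'tip_reach'] 0.019
t1
0.1 434 x [0.487 0.749] y [-0.401 -0.243]
0.13 334 x [0.532 0.75 ] y [-0.416 -0.247]
0.16 369 x [0.528 0.75 ] y [-0.417 -0.258]
0.19 383 x [0.521 0.75 ] y [-0.412 -0.271]
0.22 828 x [0.466 0.75 ] y [-0.417 -0.251]
0.25 2861 x [0.461 0.749] y [-0.411 -0.271]
0.28 1912 x [0.477 0.749] y [-0.419 -0.254]
0.31 930 x [0.587 0.75 ] y [-0.416 -0.259]
0.34 1349 x [0.585 0.75 ] y [-0.417 -0.266]
0.37 1278 x [0.579 0.75 ] y [-0.418 -0.278]
0.4 1414 x [0.583 0.75 ] y [-0.417 -0.26 ]
0.43 1648 x [0.587 0.749] y [-0.417 -0.268]
s1
0.1 732 x [0.488 0.749] y [-0.419 -0.243]
0.13 810 x [0.49  0.749] y [-0.417 -0.25 ]
0.16 705 x [0.5   0.749] y [-0.417 -0.26 ]
0.19 451 x [0.521 0.75 ] y [-0.419 -0.274]
0.22 748 x [0.462 0.75 ] y [-0.417 -0.256]
0.25 1313 x [0.462 0.749] y [-0.412 -0.269]
0.28 890 x [0.48 0.75] y [-0.417 -0.254]
0.31 573 x [0.587 0.749] y [-0.416 -0.259]
0.34 625 x [0.585 0.749] y [-0.418 -0.268]
0.37 622 x [0.578 0.75 ] y [-0.418 -0.272]
0.4 597 x [0.584 0.75 ] y [-0.414 -0.267]
0.43 704 x [0.586 0.749] y [-0.418 -0.276]
```

```bash
python3 - <<'E'
from h import *
X,ok,p=cloud('t1');Y,o2,_=cloud('s1')
q=np.r_[X[ok],Y[o2]];q=q[(q[:,2]>.2)&(q[:,2]<.34)&(q[:,1]<-.15)&(q[:,1]>-.55)&(q[:,0]<.62)&(q[:,0]>.3)]
H,a,b=np.histogram2d(q[:,0],q[:,1],[np.arange(.38,.63,.02),np.arange(-.55,-.14,.02)])
print('y lo',b[:-1].round(2));
for i,r in enumerate(H.astype(int)):print(a[i].round(2),r)
E
```

```text
y lo [-0.55 -0.53 -0.51 -0.49 -0.47 -0.45 -0.43 -0.41 -0.39 -0.37 -0.35 -0.33
 -0.31 -0.29 -0.27 -0.25 -0.23 -0.21 -0.19 -0.17]
0.38 [0 0 0 0 0 0 0 0 0 0 0 0 0 0 0 0 0 0 0 0]
0.4 [0 0 0 0 0 0 0 0 0 0 0 0 0 0 0 0 0 0 0 0]
0.42 [0 0 0 0 0 0 0 0 0 0 0 0 0 0 0 0 0 0 0 0]
0.44 [  0   0   0   0   0   0   0  32  95 126  17   0   0   0   0   0   0   0
   0   0]
0.46 [  0   0   0   0   0   0  40 213 211 168 220  41   0   0   0   0   0   0
   0   0]
0.48 [  0   0   0   0   0   0 114 253 214 246 160 183   0   0   0   0   0   0
   0   0]
0.5 [  0   0   0   0   0   0  97 279 215 219 180 290  95   0   0   0   0   0
   0   0]
0.52 [  0   0   0   0   0   0  15 216 282 249 203 214 128 115   0   0   0   0
   0   0]
0.54 [  0   0   0   0   0   0   0  22 120 165 124  13   0   0   0   0   0   0
   0   0]
0.56 [0 0 0 0 0 0 0 2 7 0 0 0 0 0 0 0 0 0 0 0]
0.58 [260 199  16   0   0   0   0   1  93 252 274 421  22   0   0   0   0   0
   0   0]
0.6 [276 305 624 414 280 141  13   0   0 129  64 331 263 253 166  26   0   0
   0   0]
```

Emit:
play_rows(
  plan=[0,-50,0,0,0,-100,0,0,0,-150,0,0,0,-200,0,0,0,-200,0,0],
  grip=0,
  force=40,
)

```text
time: 0.6
ee_pos: [0.1578, -0.632, 0.4439]
tool_rot: [-1.572, -0.015, -1.326]
force: [-0.4, -0.7, 0.9]
gripper_width: 0.0953
```

```bash
cat >> h.py <<'E'
def rel(x,y,z,yawdeg):
    s=read_state();R=Rot.from_euler('xyz',s['tool_rot']);y0=s['tool_rot'][2]
    print('shift',(1000*R.inv().apply(np.array([x,y,z])-s['ee_pos'])).round(1),'turn',-round(yawdeg-np.degrees(y0),1),'t',s['time'])
E
python3 -c "
from h import *
rel(.6255,.02,.36,-3.7)"
```

```text
shift [-520.4   75.4  611.9] turn -72.3 t 0.6
```

Emit:
play_rows(
  plan=[-30,0,38,-8,-60,0,76,-16,-90,0,114,-24,-120,0,150,-32,-150,0,188,-40,-180,0,226,-48,-210,0,260,-56,-240,0,295,-64,-270,0,330,-72,-300,0,360,-72],
)

```text
time: 1.6
ee_pos: [0.4348, -0.2504, 0.4326]
tool_rot: [-1.57, 0.001, -0.067]
force: [0.4, 0.0, -0.1]
gripper_width: 0.0948
```

```bash
python3 -c "
from h import *
rel(.6255,.02,.36,-3.7)"
```

```text
shift [172.3  72.6 282.4] turn -0.1 t 1.6
```

Emit:
play_rows(
  plan=[26,0,42,0,52,0,84,0,78,0,126,0,104,20,168,0,130,40,210,0,156,60,250,0,172,73,282,0,172,90,282,0,172,90,282,0],
)

```text
time: 2.5
ee_pos: [0.6239, 0.0179, 0.3387]
tool_rot: [-1.571, 0.008, -0.068]
force: [0.5, -0.3, -0.4]
gripper_width: 0.0949
```

```bash
python3 - <<'E'
from h import *
snap('top','t2');snap('wrist','w2')
a=cv2.imread('pics/t2.png');b=cv2.imread('pics/w2.png')
cv2.imwrite('pics/m2.png',cv2.resize(np.vstack([a[:300],b]),(548,600)))
X,ok,p=cloud('w2')
rel(.6255,.02,.2,-3.7)
E
```

```text
shift [  0.8 143.1   3.7] turn -0.3 t 2.6
```

View pics/m2.png

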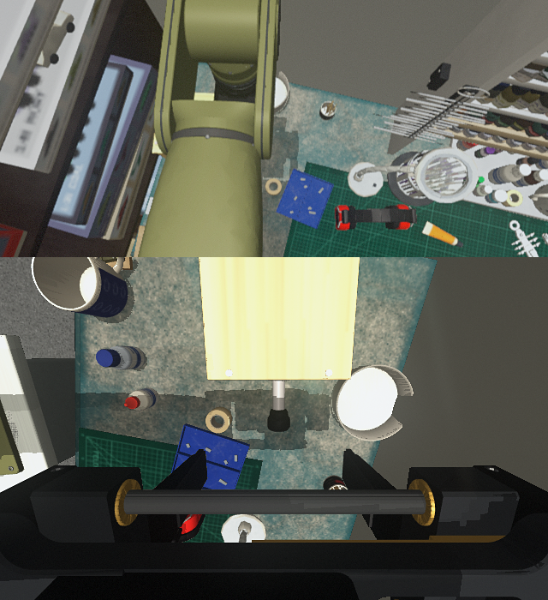

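The wrist view shows the knob at about (325,188) px and the rod above it at (325,155). The gripper's wide side lies along the jaws, and the camera sits on its organiser side.

```bash
python3 - <<'E'
from h import *
X,ok,p=cloud('w2');pr=p.astype(int)
m=ok&(X[...,2]>.19)&(X[...,2]<.22);m[:140]=0;m[220:]=0;m[:,:290]=0;m[:,360:]=0
for v in range(140,215,4):
    q=X[v][m[v]]
    if len(q):print(v,len(q),'x',q[:,0].min().round(4),q[:,0].max().round(4),'y',np.median(q[:,1]).round(4),'ztop',q[:,2].max().round(4),pr[v][m[v]].mean().round())
E
```

```text
144 15 x 0.6234 0.6364 y 0.0648 ztop 0.207 160.0
148 15 x 0.6231 0.6362 y 0.0611 ztop 0.207 198.0
152 15 x 0.6229 0.636 y 0.0574 ztop 0.2066 198.0
156 15 x 0.6226 0.6358 y 0.0538 ztop 0.2063 197.0
160 14 x 0.6223 0.6356 y 0.0498 ztop 0.2064 191.0
164 15 x 0.622 0.6353 y 0.0462 ztop 0.2062 122.0
168 15 x 0.6217 0.6351 y 0.0423 ztop 0.2054 126.0
172 15 x 0.6215 0.6349 y 0.0387 ztop 0.2064 125.0
176 15 x 0.6212 0.6346 y 0.0349 ztop 0.2067 126.0
180 21 x 0.6181 0.6372 y 0.0313 ztop 0.2079 33.0
184 22 x 0.6179 0.6381 y 0.0277 ztop 0.209 34.0
188 26 x 0.6156 0.6398 y 0.024 ztop 0.21 32.0
192 26 x 0.6153 0.6395 y 0.0206 ztop 0.2117 31.0
196 26 x 0.615 0.6393 y 0.0166 ztop 0.2118 31.0
200 23 x 0.6157 0.637 y 0.0127 ztop 0.2118 29.0
```

Emit:
play_rows(
  plan=[3,40,5,0,3,80,5,0,3,110,5,0,3,130,5,0,3,141,5,0,3,141,5,0],
)

```text
time: 3.2
ee_pos: [0.6279, 0.0208, 0.2022]
tool_rot: [-1.571, 0.001, -0.071]
force: [-0.9, -0.8, -0.2]
gripper_width: 0.0953
```

Emit:
play_rows(
  plan=[0,0,0,0,0,0,0,0,0,0,0,0,0,0,0,0,0,0,0,0,0,0,0,0],
  grip=1,
  force=40,
)

```text
time: 3.8
ee_pos: [0.6286, 0.0219, 0.2028]
tool_rot: [-1.571, -0.0, -0.069]
force: [-0.2, 0.5, -1.2]
gripper_width: 0.0526
```

Still closing.

Emit:
play_rows(
  plan=[0,0,0,0,0,0,0,0,0,0,0,0,0,0,0,0,0,0,0,0,0,0,0,0],
)

```text
time: 4.4
ee_pos: [0.6284, 0.0219, 0.2026]
tool_rot: [-1.571, 0.0, -0.069]
force: [-0.9, -0.1, 0.3]
gripper_width: 0.0241
```

Emit:
play_rows(
  plan=[0,0,-10,0,0,0,-22,0,0,0,-34,0,0,0,-46,0,0,0,-58,0,0,0,-70,0,0,0,-80,0,0,0,-88,0,0,0,-92,0,0,0,-92,0],
)

```text
time: 5.4
ee_pos: [0.6223, -0.0705, 0.2026]
tool_rot: [-1.571, -0.0, -0.07]
force: [2.5, 3.2, -1.5]
gripper_width: 0.0243
```

Emit:
play_rows(
  plan=[0,0,-4,0,0,0,-7,0,0,0,-10,0,0,0,-13,0,0,0,-16,0,0,0,-18,0,0,0,-18,0],
)

```text
time: 6.1
ee_pos: [0.6221, -0.0727, 0.2027]
tool_rot: [-1.54, -0.0, -0.066]
force: [5.3, 47.5, 2.7]
gripper_width: 0.0242
```

Emit:
play_rows(
  plan=[0,0,-2,0,0,0,-3,0,0,0,-4,0,0,0,-4,0,0,0,-4,0],
)

```text
time: 6.6
ee_pos: [0.6218, -0.0766, 0.2026]
tool_rot: [-1.541, 0.0, -0.065]
force: [4.7, 47.1, 2.8]
gripper_width: 0.0242
```

The rod hit its stop (47 N). I'll ease back, release and verify.

Emit:
play_rows(
  plan=[0,0,4,0,0,0,9,0,0,0,15,0,0,0,15,0],
)

```text
time: 7.0
ee_pos: [0.6219, -0.0759, 0.2027]
tool_rot: [-1.57, -0.0, -0.068]
force: [2.5, 4.9, -0.4]
gripper_width: 0.0243
```

Emit:
play_rows(
  plan=[0,0,0,0,0,0,0,0,0,0,0,0,0,0,0,0,0,0,0,0,0,0,0,0,0,0,0,0],
  grip=0.2,
)

```text
time: 7.7
ee_pos: [0.6216, -0.0771, 0.2027]
tool_rot: [-1.571, 0.0, -0.07]
force: [0.2, 0.2, -0.6]
gripper_width: 0.0733
```

Emit:
play_rows(
  plan=[0,-25,0,0,0,-60,0,0,0,-100,0,0,0,-140,0,0,0,-180,0,0,0,-180,0,0],
)

```text
time: 8.3
ee_pos: [0.6235, -0.0772, 0.3913]
tool_rot: [-1.573, -0.013, -0.069]
force: [-0.3, 0.1, 0.7]
gripper_width: 0.076
```

```bash
python3 - <<'E'
from h import *
s=read_state();print(s['ee_pos'],s['gripper_width'])
snap('wrist','w3')
X,ok,p=cloud('w3');pr=p.astype(int)
m=ok&(X[...,2]>.19)&(X[...,2]<.222)&(abs(X[...,0]-.625)<.03)
for y in np.arange(-.12,.08,.008):
    q=X[m&(abs(X[...,1]-y)<.004)];c=pr[m&(abs(X[...,1]-y)<.004)]
    if len(q):print(y.round(3),len(q),'x',q[:,0].min().round(4),q[:,0].max().round(4),'ztop',q[:,2].max().round(4),c.mean().round())
rel(.4285,-.258,.40,0)
E
```

```text
[ 0.62353319 -0.07722566  0.39132924] 0.07600286556617228
-0.08 121 x 0.6081 0.6333 ztop 0.2134 27.0
-0.072 170 x 0.6085 0.6337 ztop 0.2139 27.0
-0.064 144 x 0.6103 0.6319 ztop 0.2099 27.0
-0.056 95 x 0.613 0.6289 ztop 0.2084 112.0
-0.048 85 x 0.616 0.6287 ztop 0.2066 163.0
-0.04 89 x 0.6166 0.6292 ztop 0.2069 204.0
-0.032 90 x 0.6172 0.6298 ztop 0.2073 201.0
-0.024 92 x 0.6179 0.6303 ztop 0.2074 214.0
-0.016 92 x 0.6179 0.6309 ztop 0.2069 212.0
-0.008 102 x 0.618 0.6315 ztop 0.207 205.0
0.0 102 x 0.6187 0.632 ztop 0.2068 206.0
0.008 102 x 0.6194 0.6325 ztop 0.2065 207.0
0.016 106 x 0.6199 0.6331 ztop 0.2069 204.0
0.024 109 x 0.6206 0.6337 ztop 0.2075 204.0
0.032 106 x 0.6213 0.6342 ztop 0.2067 206.0
0.04 107 x 0.6219 0.6348 ztop 0.2068 206.0
0.048 113 x 0.6225 0.6354 ztop 0.2068 207.0
0.056 113 x 0.6232 0.6359 ztop 0.2072 210.0
0.064 341 x 0.6152 0.655 ztop 0.2219 126.0
0.072 294 x 0.5952 0.6549 ztop 0.222 163.0
shift [-181.2  -13.7 -193.9] turn -4.0 t 8.35
```

View pics/w3.png

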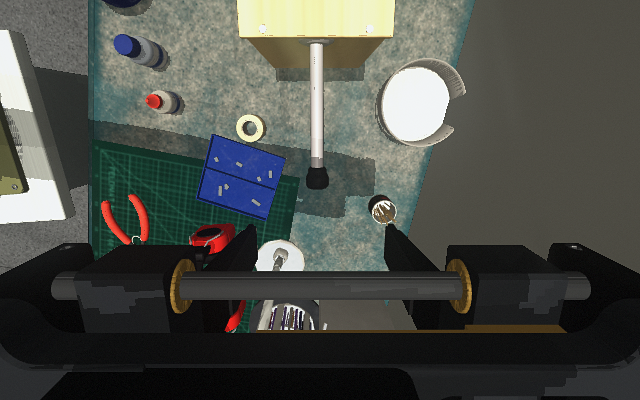

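The rod is fully out: about 125–130 mm bare, from the knob edge at y≈−0.06 to the panel at 0.065, with the rod middle near (0.625, 0.003). Now the ear defenders.

Emit:
play_rows(
  plan=[-30,-4,-32,-1,-60,-8,-64,-2,-90,-12,-96,-3,-120,-14,-128,-4,-150,-14,-160,-4,-172,-14,-180,-4,-181,-14,-190,-4,-181,-14,-190,-4,-181,-14,-190,-4],
)

```text
time: 9.25
ee_pos: [0.4284, -0.2535, 0.3958]
tool_rot: [-1.57, 0.001, 0.001]
force: [0.5, -0.1, 0.5]
gripper_width: 0.076
```

```bash
python3 - <<'E'
from h import *
rel(.4285,-.254,.173,0)
snap('wrist','w4');snap('top','t4')
E
```

```text
shift [  0.3 222.8  -0.8] turn 0.0 t 9.25
```

View pics/w4.png

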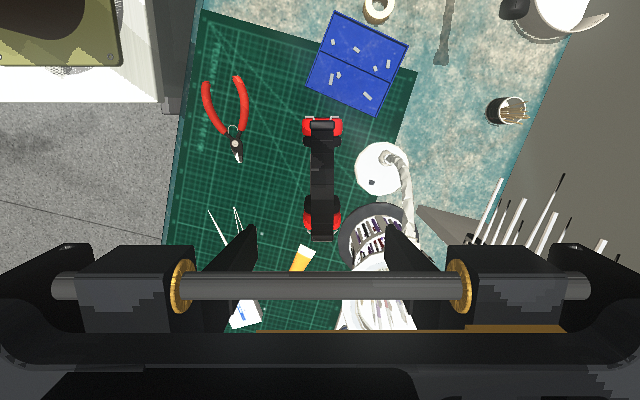

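```bash
python3 - <<'E'
from h import *
X,ok,p=cloud('w4')
m=ok&(X[...,2]>.1)&(X[...,2]<.19)&(abs(X[...,0]-.43)<.04)
for y in np.arange(-.38,-.16,.015):
    q=X[m&(abs(X[...,1]-y)<.004)]
    if len(q):print(y.round(3),len(q),'x',np.percentile(q[:,0],[1,99]).round(4),'z',np.percentile(q[:,2],[50,98]).round(4))
# lamp ring
m=ok&(X[...,2]>.2)&(X[...,2]<.32)&(X[...,0]>.43)&(X[...,0]<.57)&(X[...,1]<-.2)
for x in np.arange(.44,.57,.01):
    q=X[m&(abs(X[...,0]-x)<.005)]
    if len(q):print('ring',x.round(2),len(q),np.sort(q[:,1])[-3:].round(3),q[:,2].min().round(3),q[:,2].max().round(3))
E
```

```text
-0.35 124 x [0.4129 0.4455] z [0.128  0.1299]
-0.335 60 x [0.4146 0.4432] z [0.1456 0.1484]
-0.32 89 x [0.4143 0.4428] z [0.1575 0.1598]
-0.305 113 x [0.4147 0.4434] z [0.1653 0.1677]
-0.29 125 x [0.415  0.4431] z [0.1699 0.1716]
-0.275 146 x [0.4139 0.4429] z [0.1717 0.1732]
-0.26 167 x [0.414  0.4427] z [0.1712 0.1728]
-0.245 150 x [0.414  0.4427] z [0.1676 0.1696]
-0.23 167 x [0.4139 0.4429] z [0.1607 0.1636]
-0.215 161 x [0.415  0.4432] z [0.1493 0.1529]
-0.2 161 x [0.4145 0.4438] z [0.1301 0.1363]
-0.185 79 x [0.4133 0.4451] z [0.1271 0.1293]
ring 0.45 90 [-0.371 -0.371 -0.37 ] 0.255 0.264
ring 0.46 312 [-0.337 -0.336 -0.335] 0.247 0.271
ring 0.47 375 [-0.326 -0.326 -0.324] 0.245 0.274
ring 0.48 483 [-0.32 -0.32 -0.32] 0.235 0.27
ring 0.49 485 [-0.317 -0.317 -0.317] 0.237 0.273
ring 0.5 323 [-0.336 -0.335 -0.33 ] 0.251 0.277
ring 0.51 290 [-0.361 -0.361 -0.361] 0.269 0.281
ring 0.52 346 [-0.28  -0.28  -0.279] 0.2 0.284
ring 0.53 232 [-0.276 -0.276 -0.276] 0.2 0.25
```

```bash
python3 - <<'E'
from h import *
q=np.concatenate([(lambda c:c[0][c[1]])(cloud(f)) for f in('t1','s1','w2','w3','w4')])
q=q[(q[:,1]>-.325)&(q[:,1]<-.2)&(q[:,0]<.56)&(q[:,0]>.46)]
for z in np.arange(.16,.32,.01):
    s=q[abs(q[:,2]-z)<.005]
    for lo in (-.325,-.31,-.30,-.29,-.28):
        r=s[(s[:,1]>lo)&(s[:,1]<lo+.0151)]
        if len(r)>2:print(z.round(2),lo,len(r),'xmin',np.sort(r[:,0])[1].round(3),end=' | ')
    print()
E
```

```text
0.16 -0.28 7 xmin 0.53 | 
0.17 -0.28 44 xmin 0.527 | 
0.18 -0.29 3 xmin 0.527 | 0.18 -0.28 158 xmin 0.525 | 
0.19 -0.29 29 xmin 0.524 | 0.19 -0.28 192 xmin 0.524 | 
0.2 -0.3 3 xmin 0.524 | 0.2 -0.29 107 xmin 0.522 | 0.2 -0.28 99 xmin 0.523 | 
0.21 -0.31 4 xmin 0.52 | 0.21 -0.3 51 xmin 0.52 | 0.21 -0.29 141 xmin 0.521 | 0.21 -0.28 16 xmin 0.527 | 
0.22 -0.31 45 xmin 0.518 | 0.22 -0.3 188 xmin 0.518 | 0.22 -0.29 84 xmin 0.522 | 
0.23 -0.325 5 xmin 0.514 | 0.23 -0.31 129 xmin 0.514 | 0.23 -0.3 127 xmin 0.515 | 
0.24 -0.325 109 xmin 0.476 | 0.24 -0.31 173 xmin 0.506 | 0.24 -0.3 19 xmin 0.518 | 
0.25 -0.325 272 xmin 0.474 | 0.25 -0.31 51 xmin 0.514 | 
0.26 -0.325 202 xmin 0.485 | 
0.27 -0.325 93 xmin 0.506 |
```

Emit:
play_rows(
  plan=[-2,40,4,0,-2,80,4,0,-2,120,4,0,-2,160,4,0,-2,190,4,0,-2,210,4,0,-2,223,4,0,-2,223,4,0],
)

```text
time: 10.15
ee_pos: [0.4256, -0.2486, 0.1715]
tool_rot: [-1.568, 0.003, 0.002]
force: [0.4, 0.6, 0.0]
gripper_width: 0.0764
```

Emit:
play_rows(
  plan=[0,0,0,0,0,0,0,0,0,0,0,0,0,0,0,0,0,0,0,0,0,0,0,0,0,0,0,0,0,0,0,0,0,0,0,0,0,0,0,0],
  grip=1,
  force=40,
)

```text
time: 11.15
ee_pos: [0.4261, -0.25, 0.1739]
tool_rot: [-1.571, -0.001, 0.0]
force: [0.9, 0.9, 2.4]
gripper_width: 0.0298
```

Emit:
play_rows(
  plan=[0,-8,0,0,0,-20,0,0,-5,-30,0,0,-20,-35,8,0,-40,-38,18,0,-55,-40,30,0,-60,-60,50,0,-60,-85,60,0,-60,-110,70,0,-60,-120,70,0],
)

```text
time: 12.15
ee_pos: [0.3664, -0.1798, 0.2973]
tool_rot: [-1.574, -0.005, 0.002]
force: [0.4, -1.5, -2.3]
gripper_width: 0.0298
```

```bash
python3 - <<'E'
from h import *
s=read_state();print(s['ee_pos'],s['force'],s['gripper_width'])
rel(.43,-.10,.33,-93.7)
E
```

```text
[ 0.3663909  -0.17976649  0.29734031] [ 0.39370412 -1.5403944  -2.27930263] 0.029804172352132438
shift [ 63.9 -32.6  79.6] turn 93.8 t 12.15
```

```bash
python3 - <<'E'
from h import *
for f in('t1','w3'):
    X,ok,p=cloud(f)
    q=X[ok&(X[...,0]>.64)&(X[...,0]<.85)&(X[...,1]>-.09)&(X[...,1]<.06)&(X[...,2]>.02)&(X[...,2]<.5)]
    print(f,np.percentile(q,[1,50,99],axis=0).round(3).tolist())
    for y in np.arange(-.06,.06,.02):
        r=q[abs(q[:,1]-y)<.01]
        r=r[r[:,0]>.66]
        if len(r):print(y.round(2),r[:,0].min().round(3),r[:,2].max().round(3))
E
```

```text
t1 [[0.726, -0.089, 0.023], [0.835, -0.04, 0.224], [0.85, 0.053, 0.37]]
-0.06 0.749 0.375
-0.04 0.732 0.367
-0.02 0.724 0.36
0.0 0.722 0.354
0.02 0.725 0.343
0.04 0.732 0.059
w3 [[0.642, -0.088, 0.035], [0.685, -0.053, 0.464], [0.849, 0.017, 0.492]]
-0.06 0.66 0.494
-0.04 0.66 0.493
-0.02 0.726 0.335
0.0 0.724 0.325
0.02 0.725 0.316
0.04 0.731 0.058
```

Emit:
play_rows(
  plan=[7,-12,8,8,14,-24,16,16,21,-36,24,24,28,-48,32,32,35,-60,40,40,42,-72,48,48,49,-84,56,56,56,-96,64,64,63,-108,72,72,64,-110,80,80],
)

```text
time: 13.15
ee_pos: [0.4306, -0.1002, 0.4049]
tool_rot: [-1.569, -0.001, -1.402]
force: [0.3, 0.1, -2.9]
gripper_width: 0.0298
```

```bash
python3 - <<'E'
from h import *
s=read_state();print(s['ee_pos'],s['tool_rot'],s['gripper_width'])
rel(.646,.001,.41,-93.7)
snap('top','t5');snap('scene','s5')
a=cv2.imread('pics/t5.png');b=cv2.imread('pics/s5.png')
cv2.imwrite('pics/m5.png',np.hstack([a[:,100:500],b[:,200:600]]))
E
```

```text
[ 0.43060554 -0.10024545  0.40490026] [-1.56931913e+00 -1.25804427e-03 -1.40175209e+00] 0.029785580911845376
shift [-63.6  -4.8 229.4] turn 13.4 t 13.15
```

View pics/m5.png

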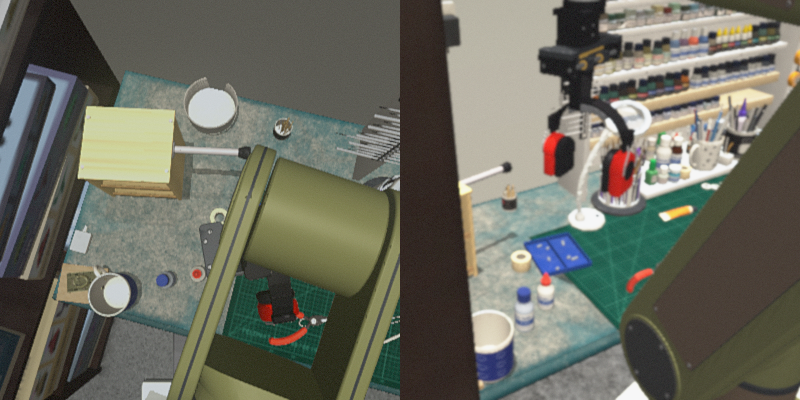

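```bash
python3 - <<'E'
from h import *
X,ok,p=cloud('s5');pr=p.astype(int)
red=ok&(pr[...,0]>120)&(pr[...,1]<60)&(X[...,2]>.15)
n,l=cv2.connectedComponents(red.astype(np.uint8))
for i in range(1,n):
    q=X[l==i]
    if len(q)>60:print(len(q),q.min(0).round(3),q.max(0).round(3),np.median(q,0).round(3))
m=ok&(X[...,2]>.2)&(abs(X[...,0]-.42)<.2)&(abs(X[...,1]+.1)<.12)
s=read_state()['ee_pos']
for x in np.arange(s[0]-.11,s[0]+.1,.015):
    q=X[m&(abs(X[...,0]-x)<.004)&(X[...,2]<s[2]+.005)]
    if len(q):print(x.round(3),np.percentile(q[:,2],[1,98]).round(3),np.percentile(q[:,1],[2,98]).round(3))
E
```

```text
424 [ 0.462 -0.1    0.24 ] [ 0.488 -0.058  0.324] [ 0.472 -0.065  0.29 ]
644 [ 0.313 -0.408  0.162] [ 0.539 -0.084  0.325] [ 0.325 -0.091  0.278]
0.32 [0.238 0.359] [-0.143 -0.087]
0.335 [0.237 0.37 ] [-0.125 -0.085]
0.35 [0.239 0.385] [-0.125 -0.083]
0.365 [0.361 0.395] [-0.122 -0.093]
0.38 [0.38  0.401] [-0.12  -0.091]
0.395 [0.382 0.404] [-0.117 -0.088]
0.41 [0.383 0.404] [-0.114 -0.079]
0.425 [0.381 0.409] [-0.119 -0.076]
0.44 [0.375 0.407] [-0.114 -0.078]
0.455 [0.238 0.38 ] [-0.122 -0.065]
0.47 [0.236 0.367] [-0.103 -0.061]
0.485 [0.238 0.36 ] [-0.104 -0.06 ]
0.5 [0.311 0.311] [-0.111 -0.11 ]
```

Emit:
play_rows(
  plan=[-7,-8,26,3,-14,-15,52,6,-21,-15,78,9,-28,-15,104,12,-35,-15,130,13,-42,-15,156,13,-49,-15,182,13,-56,-15,208,13,-62,-15,224,13,-63,-15,228,13],
)

```text
time: 14.25
ee_pos: [0.6443, 0.0017, 0.4165]
tool_rot: [-1.574, -0.0, -1.619]
force: [-1.0, 0.0, -3.2]
gripper_width: 0.0299
```

```bash
python3 - <<'E'
from h import *
s=read_state();print(s['ee_pos'],s['tool_rot'],s['gripper_width'],s['force'],s['joints'])
rel(.645,.001,.235,-93.7)
snap('wrist','w6');snap('scene','s6')
a=cv2.imread('pics/w6.png');b=cv2.imread('pics/s6.png')
cv2.imwrite('pics/m6.png',np.hstack([a[:,120:520],b[:,200:600]]))
E
```

```text
[0.64430934 0.00171454 0.41648489] [-1.57376560e+00 -2.18344974e-04 -1.61943778e+00] 0.029896886510178248 [-0.95038498  0.03456969 -3.19022381] [-8.04916900e-02  6.30649145e-02  1.41435762e+00 -3.14246291e-04
  1.66713093e+00  1.53891665e+00]
shift [  0.6 181.5   1.3] turn 0.9 t 14.25
```

View pics/m6.png

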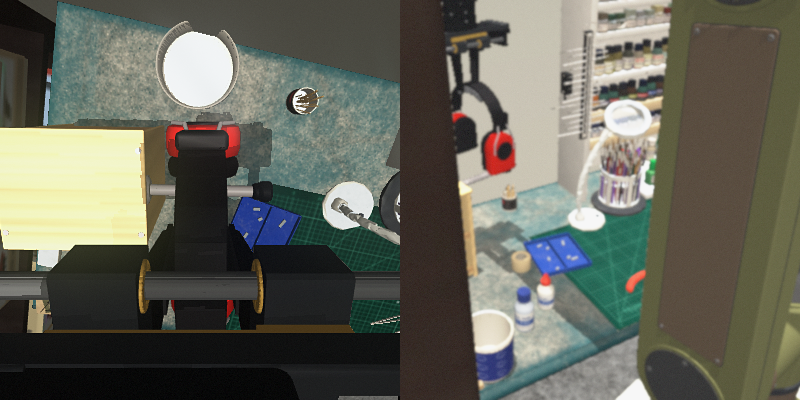

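The wrist view has the band (left image, u≈205) square across the rod, midway between the panel (u≈150) and the knob (u≈262). I'll descend in steps.

Emit:
play_rows(
  plan=[0,20,-2,1,0,45,-2,1,0,70,-2,1,0,95,-2,1,0,120,-2,1,0,140,-2,1,0,155,-2,1,0,165,-2,1,0,170,-2,1,0,170,-2,1],
)

```text
time: 15.35
ee_pos: [0.6413, 0.0018, 0.2485]
tool_rot: [-1.571, -0.0, -1.64]
force: [-1.1, 0.2, -3.1]
gripper_width: 0.03
```

```bash
python3 - <<'E'
from h import *
s=read_state();print(s['ee_pos'],s['force'])
snap('wrist','w7')
X,ok,p=cloud('w7');pr=p.astype(int)
red=ok&(pr[...,0]>110)&(pr[...,1]<60)&(X[...,2]>.03)&(X[...,0]>.6)
q=X[red];print('far cup',np.percentile(q,[1,50,99],axis=0).round(3).tolist())
cv2.imwrite('pics/m7.png',p[:,:,::-1])
E
```

```text
[0.64126835 0.00175154 0.24854944] [-1.14571883  0.15114861 -3.06891579]
far cup [[0.68, -0.033, 0.137], [0.695, 0.003, 0.151], [0.706, 0.028, 0.161]]
```

View pics/m7.png

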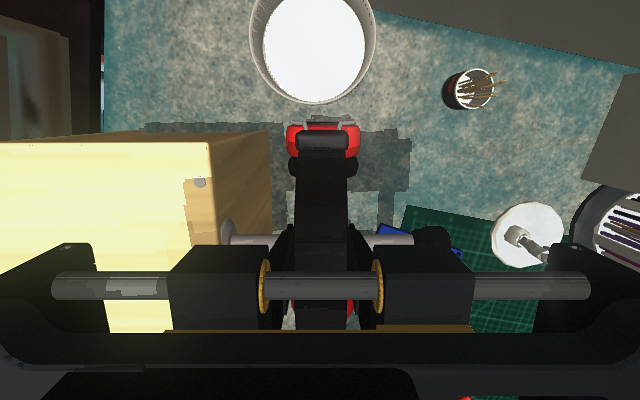

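The cup clears the bowl, and the band straddles the rod midway. I'll lower onto the rod.

Emit:
play_rows(
  plan=[0,6,0,0,0,12,0,0,0,17,0,0,0,20,0,0,0,22,0,0,0,22,0,0],
)

```text
time: 16.0
ee_pos: [0.6415, 0.002, 0.2287]
tool_rot: [-1.57, 0.0, -1.64]
force: [-3.2, 0.9, 4.1]
gripper_width: 0.0292
```

Emit:
play_rows(
  plan=[0,1,0,0,0,2,0,0,0,3,0,0,0,3,0,0],
)

```text
time: 16.4
ee_pos: [0.6418, 0.002, 0.2284]
tool_rot: [-1.569, -0.0, -1.64]
force: [-7.9, -0.2, 13.6]
gripper_width: 0.0296
```

Contact. I'll relax slightly, then open part-way.

Emit:
play_rows(
  plan=[0,-1,0,0,0,-3,0,0,0,-3,0,0],
)

```text
time: 16.7
ee_pos: [0.6421, 0.002, 0.2285]
tool_rot: [-1.568, 0.0, -1.64]
force: [-2.2, 0.6, 6.6]
gripper_width: 0.0298
```

Emit:
play_rows(
  plan=[0,0,0,0,0,0,0,0,0,0,0,0,0,0,0,0,0,0,0,0,0,0,0,0,0,0,0,0,0,0,0,0],
  grip=0.4,
)

```text
time: 17.5
ee_pos: [0.6414, 0.002, 0.2266]
tool_rot: [-1.571, 0.0, -1.64]
force: [-0.6, 0.3, -0.1]
gripper_width: 0.0574
```

Emit:
play_rows(
  plan=[0,-5,0,0,0,-12,0,0,0,-22,0,0,0,-35,0,0,0,-55,0,0,0,-80,0,0,0,-110,0,0,0,-140,0,0,0,-150,0,0,0,-150,0,0],
)

```text
time: 18.5
ee_pos: [0.6421, 0.0019, 0.3799]
tool_rot: [-1.566, -0.0, -1.64]
force: [0.2, -0.4, -0.6]
gripper_width: 0.0572
```

```bash
cat > chk.py <<'E'
from h import *
import sys
t=sys.argv[1]
s=read_state();print(s['time'],s['ee_pos'],s['force'],s['gripper_width'])
snap('wrist','w'+t);snap('scene','s'+t)
a=cv2.imread(f'pics/w{t}.png');b=cv2.imread(f'pics/s{t}.png')
cv2.imwrite(f'pics/m{t}.png',np.hstack([a[:,120:520],b[:,200:600]]))
X,ok,p=cloud('w'+t)
m=ok&(X[...,2]>.1)&(X[...,2]<.26)&(X[...,1]>-.04)&(X[...,1]<.045)
for x in np.arange(.53,.73,.015):
    q=X[m&(abs(X[...,0]-x)<.004)];q=q[q[:,2]>q[:,2].max()-.01] if len(q) else q
    if len(q)>2:print(x.round(3),len(q),'y',np.percentile(q[:,1],[2,98]).round(3),'z',np.median(q[:,2]).round(4))
E
python3 chk.py 8
```

```text
18.5 [0.64212112 0.0019057  0.3798565 ] [ 0.22815834 -0.44468183 -0.55337903] 0.05721522280332626
0.545 109 y [-0.006  0.026] z 0.1739
0.56 75 y [-0.005  0.023] z 0.1976
0.575 120 y [-0.006  0.022] z 0.2105
0.59 161 y [-0.008  0.021] z 0.2195
0.605 181 y [-0.009  0.02 ] z 0.2246
0.62 203 y [-0.01   0.018] z 0.2264
0.635 230 y [-0.011  0.017] z 0.2259
0.65 240 y [-0.012  0.016] z 0.2227
0.665 250 y [-0.014  0.015] z 0.2163
0.68 230 y [-0.014  0.014] z 0.2059
0.695 224 y [-0.017  0.014] z 0.1907
0.71 23 y [-0.004  0.014] z 0.1877
```

View pics/m8.png

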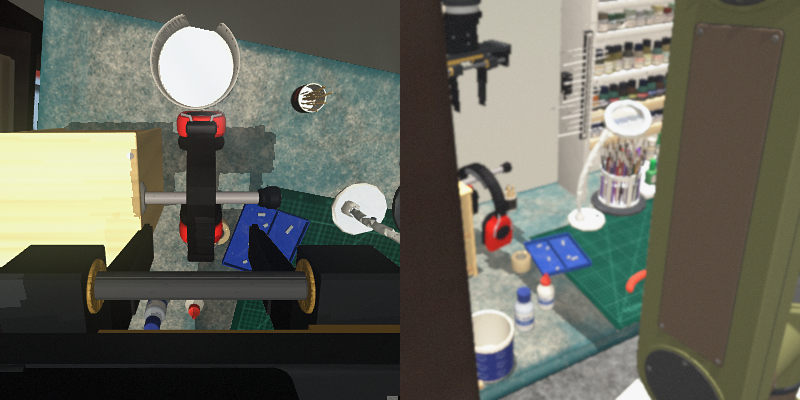

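The ear defenders hang on the rod: the band crosses it at (200,195) in the left image with the gripper clear. I'll let them settle and recheck for motion.

Emit:
play_rows(
  plan=[0,0,0,0,0,0,0,0,0,0,0,0,0,0,0,0,0,0,0,0,0,0,0,0,0,0,0,0,0,0,0,0,0,0,0,0,0,0,0,0],
)

```text
time: 19.6
ee_pos: [0.6414, 0.002, 0.3767]
tool_rot: [-1.571, -0.0, -1.64]
force: [-0.3, -0.2, -0.1]
gripper_width: 0.0571
```

```bash
python3 chk.py 9; python3 - <<'E'
from h import *
a=cv2.imread('pics/s8.png').astype(int);b=cv2.imread('pics/s9.png').astype(int)
d=abs(a-b).max(-1)[150:280,250:330];print('moved px',(d>40).sum())
E
```

```text
19.6 [0.64140794 0.00195766 0.37665769] [-0.32692177 -0.2162055  -0.12145409] 0.05714303433643815
0.545 113 y [-0.006  0.026] z 0.1726
0.56 66 y [-0.006  0.022] z 0.196
0.575 125 y [-0.006  0.022] z 0.2097
0.59 170 y [-0.008  0.021] z 0.219
0.605 184 y [-0.008  0.02 ] z 0.2244
0.62 214 y [-0.01   0.019] z 0.2264
0.635 235 y [-0.011  0.018] z 0.2259
0.65 250 y [-0.012  0.017] z 0.2228
0.665 252 y [-0.013  0.016] z 0.2169
0.68 241 y [-0.015  0.014] z 0.2065
0.695 229 y [-0.016  0.014] z 0.1921
0.71 37 y [-0.011  0.013] z 0.1881
0.725 6 y [0.009 0.015] z 0.1111
moved px 84
```

Emit:
play_rows(
  plan=[0,0,0,0,0,0,0,0,0,0,0,0,0,0,0,0,0,0,0,0,0,0,0,0,0,0,0,0,0,0,0,0,0,0,0,0,0,0,0,0],
)

```text
time: 20.7
ee_pos: [0.6414, 0.0019, 0.3766]
tool_rot: [-1.571, -0.0, -1.64]
force: [0.2, 0.5, 0.1]
gripper_width: 0.0575
```

Emit:
play_rows(
  plan=[0,0,0,0,0,0,0,0,0,0,0,0,0,0,0,0,0,0,0,0,0,0,0,0,0,0,0,0,0,0,0,0,0,0,0,0,0,0,0,0],
)

```text
time: 21.7
ee_pos: [0.6414, 0.002, 0.3767]
tool_rot: [-1.571, 0.0, -1.64]
force: [-1.0, 0.6, -0.5]
gripper_width: 0.0572
```

```bash
python3 chk.py 10; python3 - <<'E'
from h import *
a=cv2.imread('pics/s9.png').astype(int);b=cv2.imread('pics/s10.png').astype(int)
d=abs(a-b).max(-1)[150:280,250:330];print('moved px',(d>40).sum())
print(hand_in())
E
```

```text
21.7 [0.64143422 0.00195239 0.37668398] [-0.96893131  0.56109041 -0.48379883] 0.05722643779349806
0.53 4 y [-0.013 -0.008] z 0.1258
0.545 111 y [-0.006  0.027] z 0.1746
0.56 78 y [-0.006  0.023] z 0.1977
0.575 125 y [-0.006  0.022] z 0.2108
0.59 165 y [-0.008  0.021] z 0.2196
0.605 182 y [-0.009  0.02 ] z 0.2247
0.62 216 y [-0.01   0.019] z 0.2266
0.635 239 y [-0.011  0.018] z 0.2258
0.65 251 y [-0.012  0.017] z 0.2225
0.665 254 y [-0.013  0.015] z 0.2161
0.68 247 y [-0.015  0.014] z 0.2053
0.695 229 y [-0.016  0.014] z 0.1905
0.71 31 y [-0.009  0.013] z 0.1826
moved px 0
the job is handed in; nothing more can be done
None
```

I pulled the rod out to its stop and hung the ear defenders over it by the crown. I let go, backed the gripper off about 15 cm upwards and handed the job in at about 22 s.

- **Rod:** it stopped hard at about 47 N. The images afterwards showed about 125–130 mm of bare rod, which matches fully out. I could not read the joint value directly. The knob already sat about 10 mm further out than the described home position, so the pull itself was only about 95 mm.
- **Ear defenders:** the crown's top is at about z = 0.2265 m, so the padding rests on the rod. By the band's position, its middle is within about 5 mm of the rod's middle in both directions. It lies square across the rod, with a cup on each side.
- **At rest:** the first recheck showed slight motion (84 changed pixels), but no pixels changed over the last 2 s, and the band points agree to about 2 mm. The gripper is clear and its force readings are about zero.
- **Other objects:** no contact with the bottles, tin or tape showed in the images or forces. I did not measure their final positions.

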